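Shut and lock the lamp cover of a detector

TASK

The lamp cover on top of the detector stands ajar. Press it fully shut with a fingertip, then, with the cover shut, set the fingertips in the slot of its quarter-turn fastener and turn it clockwise (seen from above) as far as it goes, so that the slot runs parallel to the cover's free edge and the cover is locked. Do not open the cover any wider, leave the loose things lying about where they are, and finish with the hand clear.

Things in the scene. Friction and masses are not known exactly. Their poses are not given: they have to be found in the camera images.
- chassis: Detector module: cream metal box 340 mm (its x, depth) x 300 mm (y, width) x 120 mm high, fixed to the bench; origin at the centre of its underside, x from its front (display, keys; robot side) to its rear. The lamp cover is the front part of its top, hinged along chassis y at x = +60 mm, 120 mm above the bench; the rear 110 mm of the top is a flat deck with small things on it.
- cover (a joint): Lamp cover's hinge, rad: 0 = fully shut, grows as the front edge rises (stop at 0.5); starts 0.12 to 0.30. Stiff: the cover stays where it is left; about 2 to 4 N down at the front edge shut it. Shut, it lies on the chassis, its top face 125 mm above the bench.
- cover_front (a point): Middle of the cover's front (free) edge, on its top face; x from this edge to the hinge, y along the edge, z out of the plate. The cover is a flat plate 205 mm (x) x 270 mm (y) x 5 mm; beside the fastener's collar it is bare, 92 mm wide on either side, and may be pressed anywhere near the front edge.
- cam (a joint): Turn of the fastener, rad, clockwise seen from above: 0 = unlocked, slot along the cover's x; 1.571 = locked, at its stop, slot parallel to the front edge. Starts 0 to 0.45, stays where left; turns with about 0.12 N m. Its hidden tongue swings under a keeper in the chassis, so it locks only if the cover is shut.
- slot (a point): On the fastener's axis at the slot's mouth: 60 mm behind the middle of the front edge, 15 mm above the plate (140 mm above the bench when shut); x along the slot, turning with it. The slot: straight groove 30 mm wide, 66 long, 13 deep across a bare metal disc 66 mm across, which turns in a fixed round collar 86 mm across, 16 mm high, closing the slot's ends.
- hexkey: Bystander: L-shaped steel hex key, arms 90 and 35 mm, 6 mm thick, lying on the rear deck of the chassis; origin under its middle. Leave alone.
- vial: Bystander: small capped glass vial, 26 mm across, 45 mm high, standing on the rear deck of the chassis; origin at its underside. Leave alone.
- jar: Bystander: capped amber glass jar, 70 mm across, 100 mm high, on the bench to the left; origin at its underside. Leave alone.
- wrench: Bystander: open-end wrench 160 mm long lying on the bench to the right. Leave alone.

How it is judged:
By the outcome, as a careful person would: the job done as asked, in the order asked, and still so for the second after the job is handed in, with the robot touching nothing.
It also fails if it takes over 42 s, if anything falls off the work surface, if the arm or the gripper's body presses on something with over 40 N, if the wrist force passes 120 N, or if a joint passes its speed limit or range.

ROBOT

A 6-joint arm with a two-finger parallel gripper is mounted at the origin on the work surface. World frame = base frame: x ahead of the robot, y to its left, z up, the work surface at z = 0. Lengths are in m, angles in rad, forces in N, time in s.
With the tool pointing down it reaches from about 0.425 to 0.95 m from the base axis. Payload 3.5 kg.
Tool frame: the origin (TCP) lies on the centre line of the jaws, within the pads' length; the fingertips stand 8 mm ahead of it and the grasp point (between the pads) lies 11 mm behind it; z points along the fingers, y is the line along which they close (so a half turn about z gives the same grasp; the last joint's range is limited). The gripper opens to 85 mm and grips with 20 to 120 N. Pads are 22 mm wide; open, the fingers measure 114 mm over their backs; the gripper's body (76 mm by 85 mm) begins 54 mm behind the grasp point. The pads swing forward as they close: fully open they stand 13 mm farther back than shut.
Start: joints at [-1.449, 0.286, 1.577, -0, 1.279, -0.15], TCP at [0.181, -0.65, 0.239] pointing down, gripper open.
Joint ranges: [-2.77, 2.77], [-0.9, 2.22], [0.21, 2.48], [-1.53, 4.67], [0.24, 2.81], [-2.84, 2.84]. Speed limits (rad/s): [2.79, 2.79, 3.14, 3.14, 3.14, 3.14].

INTERFACE

Orientations are given as a unit quaternion [x, y, z, w].
In Python, from plant import ctrl gives the robot as it stands. The module is installed in compiled form; this text tells all that it offers.
- The arm moves only by the tool send_rows, never from a script. Its argument "steps" is a list of rows, each a list of 5 numbers: the shift along the tool's x, y, z in m, then the turn about the tool's z in degrees, then the opening, from -1 (shut) to 1 (fully open). A call has 1 to 12 rows; each row is the pose to reach, as a shift and turn from the pose commanded when the call began, along the tool's axes at that moment; what a row does not reach only later rows make up. A row lasts 1/10 s, in which the tool goes at most 50 mm and 8.59 degrees, less where a joint would pass 70% of its speed; a pose out of reach is approached as far as the arm can. A call with a gripper value outside its range is refused whole. The fingers move at their own pace and stop on an object; "squeeze" is the grip in N (left out, the last holds). Time passes only in rows, so rows that repeat a pose let the fingers close. It gives the time, the measured TCP pose, the force, the opening and the grip force at its end, in the units of the state.
- ctrl.get_state(): the state, without advancing time (a new reading comes with each control period).
- ctrl.read_camera(name): name is "scene" or "top" or "wrist"; returns the picture (384x512x3 uint8, red, green, blue); there is no depth.
- ctrl.calibration(name): a dict with "intrinsics" (3x3 intrinsics, pixels), "extrinsics" (4x4, takes a point from world to camera coordinates); the wrist camera has in their place "tool_from_camera" (4x4, takes a point from camera to tool coordinates, whose origin is the TCP and whose axes are the flange's). Camera axes: x right, y up, looking along -z (the intrinsics and any distortion apply to the point x, -y, -z); pixel columns grow to the right and rows downward; lengths in m; the calibration is good to about 2 mm. A picture is of the moment at which its call begins: read the wrist's pose just before it. calibration takes no time and is no camera call.
- ctrl.sign_off(): hands the job in; it is judged then, once.
The state is a dict: "time": time; "qpos": joint angles; "dq": joint speeds; "joint_efforts": joint torques, N m; "eef_pos": TCP position; "tcp_rot": TCP orientation; "contact_force": force on the tool from outside, world axes, zero at the start; "wrist_torque": the same for the moment, N m; "opening": opening from 0.0 (shut) to 1.0 (fully open); "finger_force": force on a finger pad.
Only numpy, scipy, OpenCV 4.12 (cv2) and the standard library are available. Lean on these libraries where they do the work, as an engineer would, in place of code of your own. Each camera call takes 0.05 s, during which the arm holds its last target. There are 200 camera calls.

## Working session

There is one attempt and no reset: what is moved stays moved. The work goes in short steps, Python scripts to look and compute and a tool call to move; the robot and the scene stay as the last step left them, time stands still between calls to the robot, and variables do not carry over. Pictures are saved under pics/ and viewed, at most 10 in all, crops included, and the job is handed in when it is done.

Besides the shell and the picture viewer there is one more tool, called after "Emit:" as a command line: name --pt "numbers of a row" for each row, then --argument value for the rest. send_rows: Moves the arm, as the interface text tells. Its arguments: {"type":"object","properties":{"steps":{"type":"array","items":{"type":"array","items":{"type":"number"}}},"squeeze":{"type":"number"}},"required":["steps"]}

```bash
mkdir -p pics
python3 - <<'E'
from plant import ctrl
import cv2,numpy as np
s=ctrl.get_state();print(s)
ims=[]
for n in("scene","top"):
    im=ctrl.read_camera(n);c=ctrl.calibration(n);print(n,c)
    cv2.imwrite(f"pics/{n}0.png",im[:,:,::-1])
print(ctrl.calibration("wrist"))
E
```

```text
{'time': 0.0, 'qpos': array([-1.44900697e+00,  2.87182009e-01,  1.57818495e+00,  1.39957795e-05,
        1.27858962e+00, -1.49977077e-01]), 'dq': array([-0.00152864,  0.00072113,  0.00131537,  0.00051472,  0.00080082,
       -0.00173283]), 'joint_efforts': array([-7.40454325e-04, -4.05986452e+01, -2.92626715e+01, -1.79539520e-04,
        5.82563662e-03,  3.23519068e-06]), 'eef_pos': array([ 0.18116066, -0.64957209,  0.23793195]), 'tcp_rot': array([ 9.90781654e-01,  1.35463340e-01,  2.33560576e-05, -1.18175039e-03]), 'contact_force': array([-0.64112387,  1.18872357, -0.31736349]), 'wrist_torque': array([ 0.01600355, -0.04512356,  0.01059939]), 'finger_force': 0.0, 'opening': 0.9959536036186674}
scene {'intrinsics': array([[418.66105879,   0.        , 265.95867429],
       [  0.        , 418.66105879, 197.83743312],
       [  0.        ,   0.        ,   1.        ]]), 'extrinsics': array([[-0.12109567,  0.99253823,  0.01427254,  0.09795053],
       [-0.81311399, -0.1074316 ,  0.57210496,  0.42022538],
       [ 0.56936937,  0.05767424,  0.82005622, -1.74557789],
       [ 0.        ,  0.
[... 304 characters left out ...]
766,  0.00569628,  0.09853118, -0.61344597],
       [-0.09858001,  0.00904187,  0.99508805, -1.20667955],
       [ 0.        ,  0.        ,  0.        ,  1.        ]])}
{'intrinsics': array([[302.36561037,   0.        , 254.93282671],
       [  0.        , 302.36561037, 192.9733354 ],
       [  0.        ,   0.        ,   1.        ]]), 'tool_from_camera': array([[ 1.79886859e-04,  9.51781245e-01,  3.06777490e-01,
         7.84642033e-02],
       [ 9.99999983e-01, -1.60903593e-04, -8.71701307e-05,
         3.74885728e-04],
       [-3.36052951e-05,  3.06777501e-01, -9.51781258e-01,
        -1.34127678e-01],
       [ 0.00000000e+00,  0.00000000e+00,  0.00000000e+00,
         1.00000000e+00]])}
```

View pics/scene0.png

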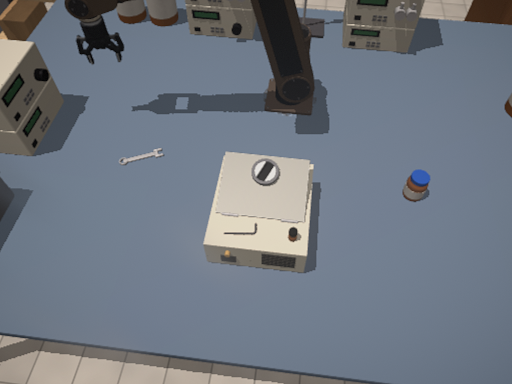

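View pics/top0.png

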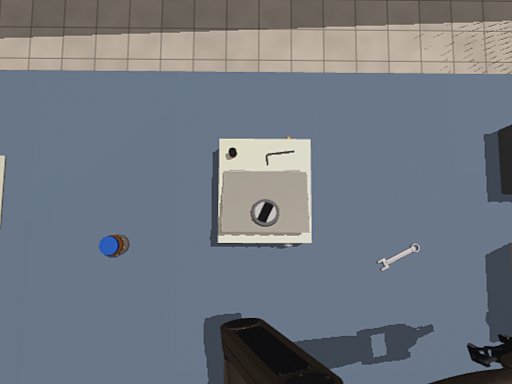

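The scene view shows the chassis with the cover ajar. The fastener is near (265,172) in scene and (265,212) in top. The cover spans about cols 221–308, rows 170–234 in top. I'll measure with masks next.

```bash
cat > h.py <<'E'
import cv2,numpy as np
from plant import ctrl
def ray(n,uv):
    c=ctrl.calibration(n);K=c["intrinsics"];E=c["extrinsics"];R=E[:3,:3];t=E[:3,3]
    d=np.linalg.solve(K,[uv[0],uv[1],1.]);d=R.T@(d*[1,-1,-1]);return -R.T@t,d/np.linalg.norm(d)
def plane(o,d,z): return o+d*(z-o[2])/d[2]
def tri(rs):
    A=sum(np.eye(3)-np.outer(d,d) for o,d in rs);b=sum((np.eye(3)-np.outer(d,d))@o for o,d in rs);return np.linalg.solve(A,b)
def blob(m,x0,y0,x1,y1):
    k=np.zeros_like(m);k[y0:y1,x0:x1]=m[y0:y1,x0:x1]
    c=max(cv2.findContours(k,cv2.RETR_EXTERNAL,cv2.CHAIN_APPROX_NONE)[0],key=cv2.contourArea);return c
E
python3 - <<'E'
from h import *
S=cv2.imread("pics/scene0.png");T=cv2.imread("pics/top0.png")
r={}
for n,im,b in(("scene",S,(248,155,285,190)),("top",T,(245,195,285,230))):
    m=(im.max(2)<70).astype(np.uint8);c=blob(m,*b);print(n,cv2.minAreaRect(c),cv2.contourArea(c))
    M=cv2.moments(c);r[n]=ray(n,(M['m10']/M['m00'],M['m01']/M['m00']))
p=tri(list(r.values()));print("slot",p)
for n in r: print(n,plane(*r[n],.14),plane(*r[n],.16))
a=cv2.resize(S[145:275,195:325],None,fx=4.5,fy=4.5,interpolation=cv2.INTER_CUBIC)
b=cv2.resize(T[130:260,205:325],None,fx=4.5,fy=4.5,interpolation=cv2.INTER_CUBIC)
cv2.imwrite("pics/z.png",cv2.resize(np.hstack([a,b]),(800,416)))
hsv=cv2.cvtColor(T,cv2.COLOR_BGR2HSV)
for q in((265,238),(240,200),(240,155),(265,225),(305,200),(310,200)):print(q,T[q[1],q[0]])
E
```

```text
scene ((264.76922607421875, 170.84616088867188), (7.765803337097168, 18.859806060791016), 33.690067291259766) 122.0
top ((264.9000244140625, 211.70001220703125), (8.497057914733887, 20.124608993530273), 26.56505012512207) 148.5
slot [ 0.54505333 -0.03873318  0.17924664]
scene [ 0.51385181 -0.04125853  0.14      ] [ 0.52973464 -0.03954638  0.16      ]
top [ 0.54705083 -0.04071257  0.14      ] [ 0.54606194 -0.04012835  0.16      ]
(265, 238) [203 218 220]
(240, 200) [149 159 168]
(240, 155) [197 218 220]
(265, 225) [78 75 78]
(305, 200) [150 162 170]
(310, 200) [203 213 216]
```

View pics/z.png

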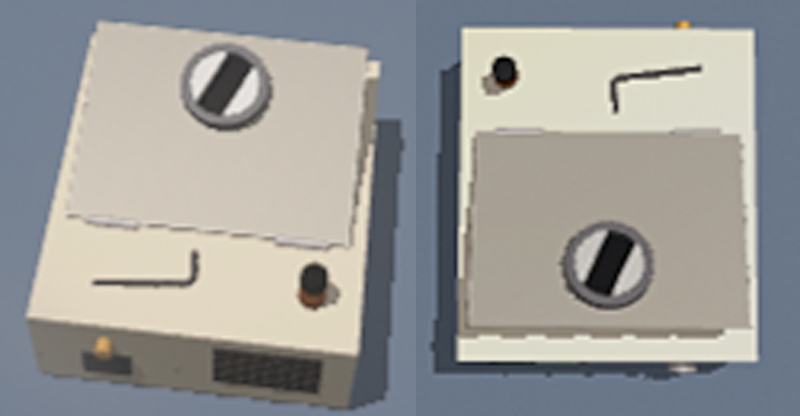

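Zoomed view: the slot is tilted from the cover's x axis, so the cam has already turned partway. Chassis and cover corners are clear. I'll triangulate the cover's corners and the chassis axes.

Run:
```python
from h import *
s=3.2
sc=lambda u,v:ray("scene",(195+u/s-.4,145+v/s-.4)); tp=lambda u,v:ray("top",(205+(u-416)/s-.4,130+v/s-.4))
ch=[plane(*tp(*q),.12) for q in((462,28),(753,30),(757,360),(458,360))]
print("chassis corners RL,RR,FR,FL",np.round(ch,4))
c=np.mean(ch,0);print("centre",c, "yaw",[np.degrees(np.arctan2(*(a-b)[1::-1])) for a,b in((ch[0],ch[3]),(ch[1],ch[2]))],np.degrees(np.arctan2(*((ch[3]-ch[2])*[1,1,1])[[0,1]])))
for k,a,b in(("FR",(100,22),(750,328)),("FL",(367,46),(467,328)),("RL",(350,245),(473,132)),("RR",(66,214),(741,135))):
    print(k,tri([sc(*a),tp(*b)]))
for k,a,b in (("collar",(226,86),(608,265)),):
    print(k,tri([sc(*a),tp(*b)]))
# slot line ends top
for q in((622,235),(594,293)): print(plane(*tp(*q),.178))
```

```text
chassis corners RL,RR,FR,FL [[ 0.7888  0.111   0.12  ]
 [ 0.7889 -0.1888  0.12  ]
 [ 0.4514 -0.1895  0.12  ]
 [ 0.4501  0.1097  0.12  ]]
centre [ 0.61981207 -0.03940964  0.12      ] yaw [np.float64(0.2205526288234292), np.float64(0.12481880757876264)] -0.25407773812973583
FR [ 0.48361127 -0.17237398  0.1789094 ]
FL [0.48249264 0.09498213 0.18253835]
RL [0.67940185 0.09698845 0.12771252]
RR [ 0.67834195 -0.17354565  0.12512914]
collar [ 0.54324165 -0.03782681  0.17322923]
[ 0.57192979 -0.05168888  0.178     ]
[ 0.51624962 -0.02503086  0.178     ]
```

Emit:
send_rows --pt "0.09 -0.08 -0.02 -8 -1" --pt "0.18 -0.16 -0.02 -16 -1" --pt "0.27 -0.25 -0.02 -24 -1" --pt "0.36 -0.33 -0.02 -32 -1" --pt "0.445 -0.41 -0.02 -40 -1" --pt "0.445 -0.41 -0.02 -49 -1" --pt "0.445 -0.41 -0.02 -49 -1" --pt "0.445 -0.41 -0.02 -49 -1" --pt "0.445 -0.41 -0.02 -49 -1" --pt "0.445 -0.41 -0.02 -49 -1" --pt "0.445 -0.41 -0.02 -49 -1" --pt "0.445 -0.41 -0.02 -49 -1"

```text
time: 1.3
eef_pos: [0.4972, -0.1388, 0.259]
tcp_rot: [0.845, 0.534, -0.0, -0.0]
contact_force: [-0.3, -0.5, 0.8]
opening: 0.0
finger_force: 0.0
```

Emit:
send_rows --pt "0 0 0 0 -1" --pt "0 0 0 0 -1" --pt "0 0 0 0 -1" --pt "0 0 0 0 -1"

```text
time: 1.7
eef_pos: [0.4961, -0.142, 0.259]
tcp_rot: [0.846, 0.533, -0.0, -0.0]
contact_force: [-0.2, -0.2, 0.3]
opening: 0.005
finger_force: 0.0
```

Emit:
send_rows --pt "0 0 0.04 0 -1" --pt "0 0 0.065 0 -1" --pt "0 0 0.075 0 -1" --pt "0 0 0.082 0 -1" --pt "0 0 0.089 0 -1" --pt "0 0 0.096 0 -1" --pt "0 0 0.103 0 -1" --pt "0 0 0.11 0 -1" --pt "0 0 0.115 0 -1" --pt "0 0 0.119 0 -1" --pt "0 0 0.119 0 -1"

```text
time: 2.8
eef_pos: [0.4966, -0.1406, 0.1394]
tcp_rot: [0.845, 0.534, 0.0, -0.0]
contact_force: [0.2, -0.3, 0.0]
opening: -0.002
finger_force: 0.0
```

Emit:
send_rows --pt "0 0 0.003 0 -1" --pt "0 0 0.005 0 -1" --pt "0 0 0.007 0 -1" --pt "0 0 0.007 0 -1"

```text
time: 3.2
eef_pos: [0.4969, -0.1408, 0.1331]
tcp_rot: [0.845, 0.534, 0.0, 0.0]
contact_force: [0.3, -0.3, 1.6]
opening: -0.003
finger_force: 0.7
```

Emit:
send_rows --pt "0 0 0.002 0 -1" --pt "0 0 0.003 0 -1" --pt "0 0 0.003 0 -1"

```text
time: 3.5
eef_pos: [0.497, -0.1408, 0.1329]
tcp_rot: [0.845, 0.534, -0.0, -0.0]
contact_force: [-7.2, 2.5, 14.9]
opening: -0.004
finger_force: 7.1
```

Emit:
send_rows --pt "0 0 -0.04 0 -1" --pt "0 0 -0.08 0 -1" --pt "0.04 -0.004 -0.117 0 -0.45" --pt "0.08 -0.008 -0.117 0 -0.45" --pt "0.108 -0.01 -0.117 0 -0.45" --pt "0.108 -0.01 -0.117 0 -0.45" --pt "0.108 -0.01 -0.117 0 -0.45" --pt "0.108 -0.01 -0.117 0 -0.45" --pt "0.108 -0.01 -0.117 0 -0.45"

```text
time: 4.4
eef_pos: [0.5337, -0.04, 0.2468]
tcp_rot: [0.846, 0.534, -0.0, -0.0]
contact_force: [-0.6, -0.3, -0.9]
opening: 0.276
finger_force: 0.0
```

Run:
```python
from h import *
s=ctrl.get_state();print(s["eef_pos"],s["tcp_rot"],s["opening"],s["contact_force"])
np.savez("w1.npz",p=s["eef_pos"],q=s["tcp_rot"])
im=ctrl.read_camera("wrist");cv2.imwrite("pics/w1.png",im[:,:,::-1])
im=ctrl.read_camera("scene");cv2.imwrite("pics/s1.png",im[:,:,::-1])
```

```text
[ 0.53372345 -0.0399958   0.24679784] [ 8.45791436e-01  5.33513583e-01 -2.80080654e-04 -1.60579161e-04] 0.27596216373620364 [-0.60561219 -0.28674599 -0.86326911]
```

View pics/w1.png

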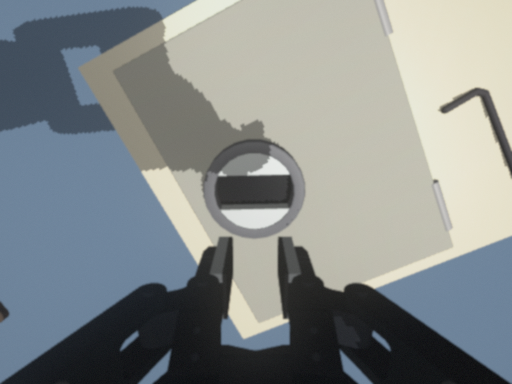

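View pics/s1.png

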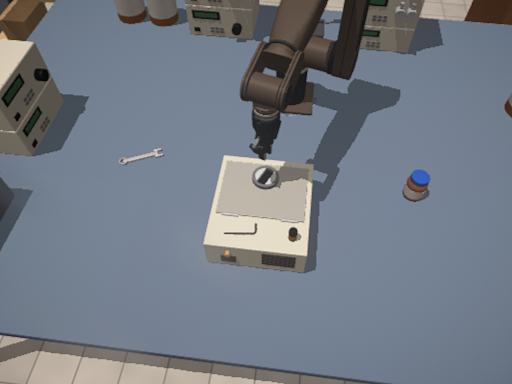

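The wrist view shows the cover shut, with the slot at about (255,190) running along the tool's y. The scene view shows the fastener at about (265,177). Next is the exact offset.

```bash
cat >> h.py <<'E'
from scipy.spatial.transform import Rotation as Ro
def wray(p,q,uv):
    c=ctrl.calibration("wrist");d=np.linalg.solve(c["intrinsics"],[uv[0],uv[1],1.])*[1,-1,-1]
    T=c["tool_from_camera"];R=Ro.from_quat(q).as_matrix();d=R@T[:3,:3]@d
    return p+R@T[:3,3],d/np.linalg.norm(d)
def slot(im,b):
    c=blob((im.max(2)<75).astype(np.uint8),*b);M=cv2.moments(c);return c,(M['m10']/M['m00'],M['m01']/M['m00'])
E
python3 - <<'E'
from h import *
d=np.load("w1.npz");p,q=d["p"],d["q"];R=Ro.from_quat(q).as_matrix()
W=cv2.imread("pics/w1.png");S=cv2.imread("pics/s1.png")
c,uv=slot(W,(210,173,300,212));print("rect",cv2.minAreaRect(c),cv2.boundingRect(c),uv)
cs,us=slot(S,(252,165,280,190));print(us)
g=W.copy();m=((W.min(2)>215)).astype(np.uint8);k=blob(m,205,140,305,240)
pts=np.vstack([x for x in cv2.findContours(m[140:238,205:305],0,1)[0] if cv2.contourArea(x)>60])+[205,140]
o,r=cv2.minEnclosingCircle(pts.astype(np.float32));print("disc",o,r)
print("tri",tri([wray(p,q,uv),ray("scene",us)]))
for n,u,z in(("slotfloor",uv,.129),("slotmouth",uv,.14),("disc",o,.14)):
    x=plane(*wray(p,q,u),z);print(n,x,"tool shift",R.T@(x-p))
E
```

```text
rect ((254.00828552246094, 190.57235717773438), (29.866430282592773, 76.1659164428711), 89.16968536376953) (216, 176, 77, 31) (253.8293819149821, 189.9888528408618)
(265.1511839708561, 176.11839708561018)
disc (255.27777099609375, 191.6666717529297) 37.86051559448242
tri [ 0.533878   -0.03781396  0.13754879]
slotfloor [ 0.53280974 -0.03986312  0.129     ] tool shift [-0.00023819 -0.00081456  0.1177984 ]
slotmouth [ 0.53432794 -0.03678544  0.14      ] tool shift [ 0.00318996 -0.00077632  0.10679734]
disc [ 0.53478678 -0.03863216  0.14      ] tool shift [0.00172097 0.0004332  0.10679709]
```

Emit:
send_rows --pt "0.0015 0 0.04 0 -0.45" --pt "0.0015 0 0.07 0 -0.45" --pt "0.0015 0 0.085 0 -0.45" --pt "0.0015 0 0.093 0 -0.45" --pt "0.0015 0 0.098 0 -0.45" --pt "0.0015 0 0.103 0 -0.45" --pt "0.0015 0 0.107 0 -0.45" --pt "0.0015 0 0.11 0 -0.45" --pt "0.0015 0 0.11 0 -0.45"

```text
time: 5.4
eef_pos: [0.5347, -0.0376, 0.1373]
tcp_rot: [0.845, 0.534, 0.0, 0.0]
contact_force: [0.1, 0.4, -0.2]
opening: 0.273
finger_force: 0.0
```

Emit:
send_rows --pt "0 0 0.002 0 -0.45" --pt "0 0 0.002 6 -0.45" --pt "0 0 0.002 12 -0.45" --pt "0 0 0.002 18 -0.45" --pt "0 0 0.002 24 -0.45" --pt "0 0 0.002 30 -0.45" --pt "0 0 0.002 36 -0.45" --pt "0 0 0.002 42 -0.45" --pt "0 0 0.002 48 -0.45" --pt "0 0 0.002 54 -0.45" --pt "0 0 0.002 60 -0.45" --pt "0 0 0.002 60 -0.45"

```text
time: 6.6
eef_pos: [0.5338, -0.0381, 0.1353]
tcp_rot: [0.999, 0.04, -0.001, 0.0]
contact_force: [-4.2, -1.6, 1.8]
opening: 0.275
finger_force: 2.3
```

```bash
python3 -c "
from h import *
s=ctrl.get_state();print(s['wrist_torque'],s['contact_force'],Ro.from_quat(s['tcp_rot']).as_matrix()[:,0])"
```

```text
[-0.33039786  0.69363705  0.08773779] [-4.20203926 -1.63905906  1.82264722] [ 0.99673805  0.08065468 -0.00284451]
```

Emit:
send_rows --pt "0 0 0 4 -0.45" --pt "0 0 0 8 -0.45" --pt "0 0 0 11 -0.45" --pt "0 0 0 13 -0.45" --pt "0 0 0 13 -0.45"

```text
time: 7.1
eef_pos: [0.5337, -0.038, 0.1352]
tcp_rot: [0.997, -0.072, -0.002, 0.001]
contact_force: [-4.9, -1.9, 2.7]
opening: 0.277
finger_force: 3.1
```

```bash
python3 -c "
from h import *
s=ctrl.get_state();print(s['wrist_torque'],s['contact_force'],Ro.from_quat(s['tcp_rot']).as_matrix()[:,0])"
```

```text
[-0.3496725   0.77845702  0.10268056] [-4.86310457 -1.88270342  2.68310302] [ 0.98960888 -0.1437538  -0.0030172 ]
```

Emit:
send_rows --pt "0 0 0 2 -0.45" --pt "0 0 0 4 -0.45" --pt "0 0 0 6 -0.45" --pt "0 0 0 6 -0.45"

```text
time: 7.5
eef_pos: [0.5337, -0.038, 0.1353]
tcp_rot: [0.992, -0.124, -0.002, 0.001]
contact_force: [-4.6, -2.0, 2.7]
opening: 0.275
finger_force: 3.1
```

```bash
python3 -c "
from h import *
s=ctrl.get_state();print(s['wrist_torque'],s['contact_force'],Ro.from_quat(s['tcp_rot']).as_matrix()[:,0])"
```

```text
[-0.33273513  0.74850599  0.06081514] [-4.60348269 -1.96571355  2.72195254] [ 0.96915872 -0.24642103 -0.00283768]
```

Emit:
send_rows --pt "0 0 0 2 -0.45" --pt "0 0 0 4 -0.45" --pt "0 0 0 5 -0.45" --pt "0 0 0 5 -0.45"

```text
time: 7.9
eef_pos: [0.5336, -0.0379, 0.1353]
tcp_rot: [0.986, -0.164, -0.002, 0.001]
contact_force: [-4.9, -0.4, 2.4]
opening: 0.278
finger_force: 27.7
```

```bash
python3 -c "
from h import *
s=ctrl.get_state();print(s['wrist_torque'],s['contact_force'],Ro.from_quat(s['tcp_rot']).as_matrix()[:,0])
cv2.imwrite('pics/w2.png',ctrl.read_camera('wrist')[:,:,::-1])"
```

```text
[-0.09215838  0.76142473  1.31677925] [-4.8882293  -0.44042333  2.43632562] [ 0.94630512 -0.32326307 -0.00275923]
```

View pics/w2.png

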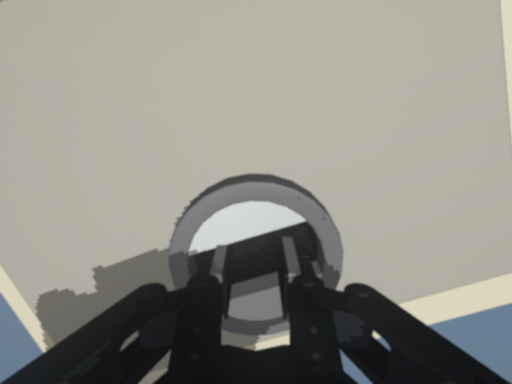

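The torque jumped to 1.3 N·m with the slot about square to the cover, so the cam is at its stop. I'll back off within the slack, lift, and check.

Emit:
send_rows --pt "0 0 0 -5 -0.45" --pt "0 0 0 -10 -0.45" --pt "0 0 0 -13 -0.45" --pt "0 0 -0.01 -13 -0.45" --pt "0 0 -0.03 -13 -0.45" --pt "0 0 -0.07 -13 -0.45" --pt "0 0 -0.11 -13 -0.45" --pt "0 0 -0.11 -13 -0.45" --pt "0 0 -0.11 -13 -0.45"

```text
time: 8.85
eef_pos: [0.5358, -0.0377, 0.2476]
tcp_rot: [0.998, -0.056, 0.002, 0.0]
contact_force: [0.1, -0.5, 0.3]
opening: 0.271
finger_force: 0.0
```

Run:
```python
from h import *
s=ctrl.get_state();p,q=s["eef_pos"],s["tcp_rot"];print(p,s["contact_force"])
W=ctrl.read_camera("wrist")[:,:,::-1].copy();cv2.imwrite("pics/w3.png",W)
c,uv=slot(W,(205,145,300,235));r=cv2.minAreaRect(c);print(r)
b=cv2.boxPoints(r);e=[(b[0]+b[1])/2,(b[2]+b[3])/2] if np.linalg.norm(b[0]-b[1])<np.linalg.norm(b[1]-b[2]) else [(b[1]+b[2])/2,(b[3]+b[0])/2]
a=[plane(*wray(p,q,u),.138) for u in e];d=a[1]-a[0];print("slot heading",np.degrees(np.arctan2(d[1],d[0])))
```

```text
[ 0.53575372 -0.03774103  0.24762035] [ 0.14273261 -0.49514894  0.26575986]
((255.98971557617188, 195.9290313720703), (32.242855072021484, 76.93534088134766), 81.75367736816406)
slot heading 92.25774794444612
```

View pics/w3.png

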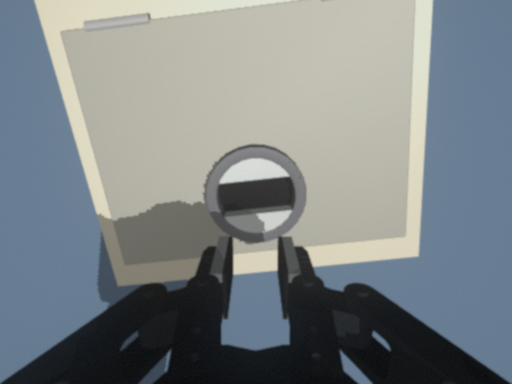

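The wrist view shows the slot edges tilted about 5.6° in the image, from (218,184) to (291,177). The cover's front edge, (122,264) to (405,236), tilts the same 5.6°, so they are parallel and the cover is flat. I'll retreat and hand in.

Emit:
send_rows --pt "0 0 -0.04 0 -0.45" --pt "0 0 -0.08 0 -0.45" --pt "0 0 -0.08 0 -0.45" --pt "0 0 -0.08 0 -0.45"

```text
time: 9.3
eef_pos: [0.5347, -0.0376, 0.3248]
tcp_rot: [0.998, -0.056, -0.0, -0.0]
contact_force: [0.1, 1.3, -0.4]
opening: 0.268
finger_force: 0.0
```

```bash
python3 -c "
from plant import ctrl
print(ctrl.sign_off())"
```

```text
the job is handed in; nothing more can be done
None
```

The cover is pressed shut, the fastener is turned clockwise to its stop with the slot parallel to the front edge, the hand is clear, and the job was handed in at about 9.3 s.

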